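# Build a two-wheel sharpening set on the upright spindle

## Robot

A 6-joint arm with a two-finger parallel gripper is mounted at the origin on the work surface. World frame = base frame: x ahead of the robot, y to its left, z up, the work surface at z = 0. Lengths are in m, angles in degrees, forces in N, time in s.
With the tool pointing down it reaches from about 0.3 to 0.75 m from the base axis. Payload 8.5 kg.
Tool frame: the origin (TCP) lies midway between the tips of the shut fingers; the grasp point (between the pads) lies 19 mm behind it; z points along the fingers, y is the line along which they close (so a half turn about z gives the same grasp; the last joint's range is limited). The gripper opens to 85 mm and grips with 20 to 120 N. Pads are 22 mm wide; open, the fingers measure 114 mm over their backs; the gripper's body (76 mm by 85 mm) begins 54 mm behind the grasp point. The pads swing forward as they close: fully open they stand 13 mm farther back than shut.
Start: joints at [-89.055, 21.807, 74.336, -0, 83.858, -12.336], TCP at [0.126, -0.535, 0.231] pointing down, gripper open.
Joint ranges: [-178.18, 178.18], [-50.72, 133.34], [12.68, 142.11], [-81.47, 261.47], [9.98, 163.14], [-165.26, 165.26]. Speed limits (degrees/s): [136.94, 136.94, 180, 180, 180, 180].

## Interface

Orientations are given as a 3x3 rotation matrix whose columns are the frame's x, y, z axes.
In Python, from rig import env, get_image, close_job gives the robot as it stands.
- The arm moves only by the tool step_arm, never from a script. Its argument "targets" is a list of rows, each a list of 2 entries, a list of its own where there are three numbers: the shift along the tool's x, y, z as a fraction of full scale, then the turn, a rotation vector about the tool's x, y, z as a fraction of full scale. In form: [[[x, y, z], [wx, wy, wz]], ...]. A call has 1 to 10 rows; each row is the pose to reach, as a shift and turn from the pose commanded when the call began, along the tool's axes at that moment; what a row does not reach only later rows make up. Full scale, the value 1, is 0.3 m for a shift and 45 degrees for a turn. A row lasts 1/12 s, in which the tool goes at most 41.7 mm and 7.16 degrees, less where a joint would pass 70% of its speed; a pose out of reach is approached as far as the arm can. A call with a number of a shift or a turn outside -1 to 1 is refused whole. A call with a gripper value outside its range is refused whole. "jaw" is the finger opening in mm, from 0 to 85.4, set as the call begins (left out, the last holds). The fingers move at their own pace and stop on an object; "grip_force" is the grip in N (left out, the last holds). Time passes only in rows, so rows that repeat a pose let the fingers close. It gives the time, the measured TCP pose, the force, the opening and the grip force at its end, in the units of the state.
- env.observe(): the state, without advancing time (a new reading comes with each control period).
- get_image(name): name is "scene" or "top" or "wrist"; returns a dict with "img" (420x560x3 uint8, red, green, blue), "z_map" (420x560 float32, m along the optical axis (not along the pixel's ray), 0 where there is no reading), "intrinsics" (3x3 intrinsics, pixels), "rvec" (rotation vector, rad) and "tvec" (3), from world to camera coordinates, as OpenCV has them. Camera axes: x right, y down, z forward; pixel columns grow to the right and rows downward; lengths in m; the calibration is good to about 2 mm. A picture is of the moment at which its call begins.
- close_job(): hands the job in; it is judged then, once.
The state is a dict: "time_s": time; "q": joint angles; "qvel": joint speeds; "joint_efforts": joint torques, N m; "position": TCP position; "tool_rot": TCP orientation; "ft_force": force on the tool from outside, world axes, zero at the start; "wrist_torque": the same for the moment, N m; "grip_width": finger opening in m; "gripper_force": force on a finger pad.
Only numpy, scipy, OpenCV 4.12 (cv2) and the standard library are available. Lean on these libraries where they do the work, as an engineer would, in place of code of your own. Each camera call takes 0.05 s, during which the arm holds its last target. There are 200 camera calls.

## Task

Build the sharpening set on the upright spindle of the blue stand, from the bottom up: first the dark coarse wheel, then the brass spacer, flange down (pull it sideways out of its spring clip, not upwards), then the white fine wheel, and last the red cap, each threaded over the post and lying flat on the one below. Let go of everything at the end, and leave the stone, the jar and the scissors where they are.

Things in the scene. Friction and masses are not known exactly. Their poses are not given: they have to be found in the camera images.
- coarse_wheel: Dark grey-brown coarse grinding wheel, a flat ring lying on the bench: 60 mm outer diameter, 16 mm bore, 14 mm thick, about 90 g. Origin: centre of its underside; z is its axis, up.
- spacer: Brass flanged spacer tube, upright: tube 24 mm outer diameter, 16 mm through bore, 30 mm tall in all; at its foot a flange of 34 mm diameter, 5 mm thick; about 90 g. Origin: centre of its underside (flange face); z up along the tube. At the start it stands held in the spring clip; its top 15 mm stick out above the clip's jaws and can be gripped from above.
- fine_wheel: White fine honing wheel, a flat ring lying on the bench: 60 mm outer diameter, 16 mm bore, 14 mm thick, about 90 g. Origin: centre of its underside; z is its axis, up.
- cap: Red plastic clamp cap with a ribbed rim and a small steel disc on top, standing on the bench open side down: 34 mm diameter (37 mm over the ribs, which are look only), 22 mm tall, with a blind bore 16 mm wide and 14 mm deep from below; about 60 g. Origin: centre of its underside; z up.
- stand: Fixed stand: blue base disc 90 mm wide, 8 mm thick; steel seat 36 mm wide, top 12 mm above the bench; steel post 10 mm thick rising to 78 mm, its last 8 mm tapering to 4 mm. Origin: centre of the base's underside, on the post's axis; z up. Stacked, the undersides lie 12 (coarse wheel), 26 (spacer), 56 (fine wheel) and 70 mm (cap) above the bench.
- clip: Fixed spring clip on a green base 56 mm wide (y), 12 mm high, on which the clipped spacer stands, its top 42 mm above the bench. Two steel jaws, a C seen from above, 19 to 27 mm above the bench, reach 19 mm either side of the axis and over the spacer's flange, so it cannot be lifted straight out. Origin: underside of the base, on the clipped spacer's axis; z up; -x points out of the mouth.
- clip_out (a point): Point on top of the green base (12 mm above the bench), 35 mm from the clip's origin along its -x, which faces the robot give or take 35 degrees. Grip the spacer's top across the clip's y and pull it level to here: it resists with about 5 to 12 N, snaps free within 10 mm and is clear of the jaws here.
- whetstone: Bystander: reddish-brown sharpening stone, 50 x 120 x 25 mm high, long side along its y. Origin: centre of its underside.
- jar: Bystander: small amber jar with a black lid, 44 mm in diameter, 70 mm tall. Origin: centre of its underside.
- scissors: Bystander: pair of steel scissors with black handles lying flat, about 205 x 80 x 10 mm, blades towards its +x, handles reaching 100 mm to -x. Origin: underside, near the pivot.
Mind the look-alikes: they are no part of the job. Several things have the shape of the spacer; the one meant has the colours described above. There is more than one size of the cap; the job needs the smallest.

How it is judged (in metres and radians):
On the way, in this order (a step that is already met when the one before it is completed fails the run):
1. the coarse wheel lies flat on the stand's seat, over the post (horizontal distance between coarse_wheel and stand below 0.006 m and z of coarse_wheel in the frame of stand between 0.009 and 0.015 m and angle between coarse_wheel's own z axis and vertical below 0.12 rad), for 0.2 s.
2. the spacer stands on the coarse wheel, over the post (all of step 1 and horizontal distance between spacer and stand below 0.006 m and z of spacer in the frame of stand between 0.023 and 0.029 m and angle between spacer's own z axis and vertical below 0.12 rad), for 0.2 s.
3. the fine wheel lies on the spacer, over the post (all of step 2 and horizontal distance between fine_wheel and stand below 0.006 m and z of fine_wheel in the frame of stand between 0.053 and 0.059 m and angle between fine_wheel's own z axis and vertical below 0.12 rad), for 0.2 s.
At the end, for the whole second after the job is handed in: Coarse wheel, spacer (flange down), fine wheel and cap sit in this order from the bottom up on the spindle, each within 6 mm of the post's axis, its underside within 3 mm of its seated height and tilted less than 0.12 rad, all released and at rest (all of step 3 and contact force between each of coarse_wheel, spacer, fine_wheel, cap and the fingers below 0.1 N and linear speed of each of coarse_wheel, spacer, fine_wheel, cap below 0.02 m/s and horizontal distance between cap and stand below 0.006 m and z of cap in the frame of stand between 0.067 and 0.073 m and angle between cap's own z axis and vertical below 0.12 rad); the robot touches nothing.
It fails at once if the spacer is lifted upwards out of the clip instead of sideways (z of spacer in the frame of clip between 0.024 and 0.04 m and horizontal distance between spacer and clip below 0.01 m).
It fails at once if the whetstone is moved more than 30 mm (distance of whetstone from where it was at the start of the episode above 0.03 m).
It fails at once if the jar is moved more than 30 mm (distance of jar from where it was at the start of the episode above 0.03 m).
It fails at once if the scissors is moved more than 30 mm (distance of scissors from where it was at the start of the episode above 0.03 m).
It also fails if it takes over 128 s, if anything falls off the work surface, if the arm or the gripper's body presses on something with over 40 N, if the wrist force passes 120 N, or if a joint passes its speed limit or range.

## Working session

There is one attempt and no reset: what is moved stays moved. The work goes in short steps, Python scripts to look and compute and a tool call to move; the robot and the scene stay as the last step left them, time stands still between calls to the robot, and variables do not carry over. Pictures are saved under pics/ and viewed, at most 14 in all, crops included, and the job is handed in when it is done.

Besides the shell and the picture viewer there is one more tool, called after ">>>" by a JSON object that holds its "op" and its "data", one argument or row to a line. step_arm: Moves the arm, as the interface text tells. Its arguments: {"type":"object","properties":{"targets":{"type":"array","items":{"type":"array"}},"jaw":{"type":"number"},"grip_force":{"type":"number"}},"required":["targets"]}

```bash
mkdir -p pics; ls; cat > h.py <<'E'
import numpy as np, cv2
from rig import env, get_image, close_job
def cam(n):
    d=get_image(n); d['R']=cv2.Rodrigues(np.array(d['rvec'],float))[0]; d['t']=np.array(d['tvec'],float).reshape(3); d['K']=np.array(d['intrinsics']); return d
def ray(d,u,v,z):
    c=-d['R'].T@d['t']; r=d['R'].T@np.linalg.inv(d['K'])@np.array([u,v,1.]); return c+r*(z-c[2])/r[2]
def cloud(d):
    Z=d['z_map']; v,u=np.indices(Z.shape); P=np.stack([u,v,np.ones_like(u)],-1)@np.linalg.inv(d['K']).T*Z[...,None]
    W=(P-d['t'])@d['R']; W[Z==0]=np.nan; return W
def proj(d,p):
    q=d['K']@(d['R']@np.array(p)+d['t']); return q[:2]/q[2]
def save(d,f): cv2.imwrite('pics/'+f,cv2.cvtColor(d['img'],cv2.COLOR_RGB2BGR))
E
python3 - <<'E'
from h import *
for n in('top','scene'):
    d=cam(n); save(d,n+'0.png'); print(n,-d['R'].T@d['t'])
s=env.observe(); print(s)
E
```

```text
pics
top [ 0.47636779 -0.00933331  1.24178758]
scene [ 1.08201169 -0.66418188  0.68187003]
{'time_s': 0.1, 'q': array([-8.90560443e+01,  2.18381215e+01,  7.43787392e+01,  6.25778603e-05,
        8.38571675e+01, -1.23359462e+01]), 'qvel': array([-0.0365118 , -0.03171264, -0.06124055,  0.06278433, -0.0527473 ,
        0.04107582]), 'joint_efforts': array([ 2.15346110e-03, -4.49225342e+01, -2.31656492e+01, -2.14910988e-04,
        3.71334812e-03, -3.37874305e-06]), 'position': array([ 0.1263318 , -0.53503502,  0.23077406]), 'tool_rot': array([[ 9.73259539e-01,  2.29708225e-01, -2.01997276e-05],
       [ 2.29708059e-01, -9.73258721e-01,  1.29187823e-03],
       [ 2.77095494e-04, -1.26197285e-03, -9.99999165e-01]]), 'ft_force': array([ 0.34564632,  0.02996169, -0.16128131]), 'wrist_torque': array([-0.02842459, -0.02545502,  0.05739283]), 'gripper_force': 0.0, 'grip_width': 0.08504672782831905}
```

View pics/top0.png

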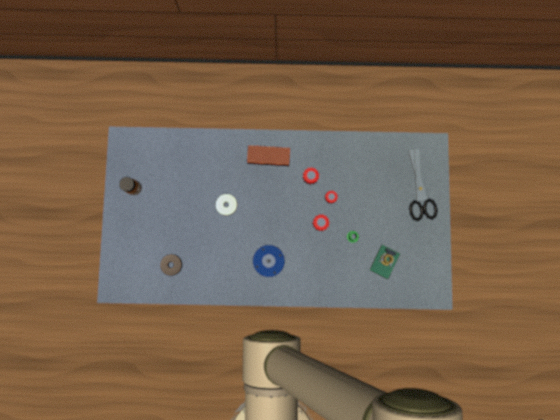

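View pics/scene0.png

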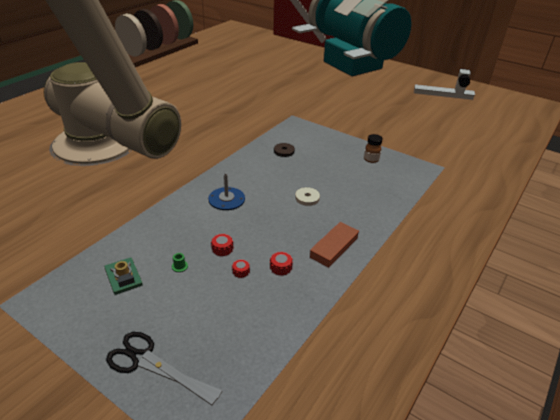

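Top view: the white wheel is at (226,204), the dark wheel at (171,265), the stand at (268,261) and the clip with the brass spacer at (386,260). A green decoy sits at (352,236). There are red caps at (311,176), (331,197) and (321,223), and the smallest looks to be (331,197). The scene view agrees.

```bash
cat >> h.py <<'E'
def blobs(m,mn=15):
    n,l,s,c=cv2.connectedComponentsWithStats(m.astype(np.uint8)); return [(c[i],s[i,4],s[i,2:4] if 0 else (s[i,2],s[i,3]),l==i) for i in range(1,n) if s[i,4]>=mn]
def hsv(d): return cv2.cvtColor(d['img'],cv2.COLOR_RGB2HSV).astype(int)
E
python3 - <<'E'
from h import *
np.set_printoptions(precision=4,suppress=True)
d=cam('top'); H=hsv(d); W=cloud(d); h,s,v=H[...,0],H[...,1],H[...,2]
box=np.zeros(h.shape,bool); box[127:310,97:453]=1
M={'red':((h<6)|(h>174))&(s>150)&(v>120),'white':(s<40)&(v>180),'blue':(h>100)&(h<125)&(s>150),'brown':(h<20)&(s>50)&(v<140),'green':(h>45)&(h<90)&(s>80),'brass':(h>12)&(h<30)&(s>100)}
zs={'red':.022,'white':.014,'blue':.008,'brown':.014,'green':.012,'brass':.042}
for k,m in M.items():
    for c,a,wh,l in blobs(m&box):
        print(k,c,a,wh,ray(d,*c,zs[k])[:2],'zmed',np.nanmedian(W[l][:,2]).round(4),np.nanmax(W[l][:,2]).round(4))
        if k=='green' and a>100: print(cv2.minAreaRect(np.argwhere(l)[:,::-1].astype(np.float32)))
print(1.24/d['K'][0,0])
E
```

```text
red [310.3302 175.7925] 106 (np.int32(16), np.int32(16)) [ 0.713  -0.0928] zmed 0.0276 0.0338
red [330.7167 196.9333] 60 (np.int32(12), np.int32(12)) [ 0.6542 -0.1504] zmed 0.0212 0.0273
red [320.4312 222.4954] 109 (np.int32(16), np.int32(15)) [ 0.5821 -0.1224] zmed 0.0279 0.035
white [225.6646 204.0918] 316 (np.int32(21), np.int32(21)) [0.6291 0.1428] zmed 0.0136 0.0215
blue [268.3058 260.5207] 484 (np.int32(30), np.int32(30)) [0.4746 0.0199] zmed 0.0076 0.0167
brown [101.024  171.0146] 751 (np.int32(12), np.int32(99)) [0.716  0.4979] zmed 0.0002 0.0072
brown [378.6766 150.8164] 1416 (np.int32(287), np.int32(183)) [ 0.7907 -0.2868] zmed -0.0001 0.0082
brown [248.7619 149.5714] 21 (np.int32(8), np.int32(12)) [0.7866 0.0826] zmed 0.0248 0.0311
brown [269.4375 162.5357] 112 (np.int32(43), np.int32(13)) [0.7503 0.023 ] zmed 0.0189 0.0304
brown [134.3298 188.0957] 94 (np.int32(14), np.int32(14)) [0.6691 0.4011] zmed 0.0415 0.0689
brown [ 98.9333 233.4889] 45 (np.int32(5), np.int32(10)) [0.5396 0.4918] zmed -0.0001 0.0058
brown [ 97.9333 262.4167] 120 (np.int32(4), np.int32(55)) [0.4599 0
[... 217 characters left out ...]
green [352.268  236.4433] 97 (np.int32(12), np.int32(12)) [ 0.5459 -0.2123] zmed 0.0084 0.0332
green [382.3091 264.0379] 317 (np.int32(28), np.int32(32)) [ 0.4714 -0.2954] zmed 0.0115 0.0297
((384.3000183105469, 261.4000244140625), (19.677396774291992, 27.280027389526367), 26.56505012512207)
brass [100.2087 181.4492] 915 (np.int32(11), np.int32(158)) [0.6813 0.4866] zmed 0.0002 0.0071
brass [389.4583 146.096 ] 1115 (np.int32(242), np.int32(146)) [ 0.7976 -0.3105] zmed -0.0001 0.0082
brass [387.1525 259.4915] 59 (np.int32(11), np.int32(11)) [ 0.4839 -0.3015] zmed 0.0361 0.0472
brass [204.6492 307.4032] 1012 (np.int32(296), np.int32(6)) [0.3473 0.1857] zmed -0.0002 0.0083
0.0028070292422280947
```

```bash
cat >> h.py <<'E'
from scipy.spatial.transform import Rotation as Ro
def go(x,y,z,a):
    """a: heading of tool x (deg), tool down. Prints move as fractions."""
    s=env.observe(); R0=s['tool_rot']; c,q=np.cos(np.radians(a)),np.sin(np.radians(a))
    R1=np.array([[c,q,0],[q,-c,0],[0,0,-1.]])
    sh=R0.T@(np.array([x,y,z])-s['position'])/.3; w=Ro.from_matrix(R0.T@R1).as_rotvec(degrees=True)/45
    print('shift',sh.round(4),'turn',w.round(4),'rows',np.linalg.norm(sh)*300/41.7,np.linalg.norm(w)*45/7.16)
E
python3 -c "
from h import *
go(.43,-.29,.25,0)"
```

```text
shift [ 1.1728 -0.5627 -0.0629] turn [-1.300e-03 -1.000e-04  2.951e-01] rows 9.369148272896519 1.854803347748653
```

>>> {"op": "step_arm", "data": {
  "targets": [
    [[1, -0.56, -0.06], [0, 0, 0.295]],
    [[1, -0.56, -0.06], [0, 0, 0.295]],
    [[1, -0.56, -0.06], [0, 0, 0.295]],
    [[1, -0.56, -0.06], [0, 0, 0.295]],
    [[1, -0.56, -0.06], [0, 0, 0.295]],
    [[1, -0.56, -0.06], [0, 0, 0.295]],
    [[1, -0.56, -0.06], [0, 0, 0.295]],
    [[1, -0.56, -0.06], [0, 0, 0.295]],
    [[1, -0.56, -0.06], [0, 0, 0.295]],
    [[1, -0.56, -0.06], [0, 0, 0.295]]
  ],
  "jaw": 85
}}

```text
time_s: 0.98
position: [0.3814, -0.3008, 0.2494]
tool_rot: [[1.0, 0.005, 0.0], [0.005, -1.0, 0.0], [0.0, -0.0, -1.0]]
ft_force: [0.2, -0.2, -0.2]
grip_width: 0.0852
gripper_force: 0.0
```

```bash
python3 -c "
from h import *
d=cam('wrist'); save(d,'w1.png'); s=env.observe(); print(s['position'],s['tool_rot'],s['time_s'])
print('cam',-d['R'].T@d['t'],d['R'],d['K'])"
```

```text
[ 0.38025775 -0.30211282  0.24919917] [[ 9.99995932e-01  2.83396703e-03 -3.21945926e-04]
 [ 2.83397212e-03 -9.99995984e-01  1.53538115e-05]
 [-3.21901121e-04 -1.62661348e-05 -9.99999948e-01]] 1.0333
cam [ 0.44813488 -0.30139631  0.39147542] [[ 3.71457279e-03 -9.99993046e-01  3.31730517e-04]
 [-9.65764130e-01 -3.50137524e-03  2.59398122e-01]
 [-2.59395156e-01 -1.28392664e-03 -9.65770420e-01]] [[316.9413444    0.         272.8359019 ]
 [  0.         316.9413444  208.07701573]
 [  0.           0.           1.        ]]
```

View pics/w1.png

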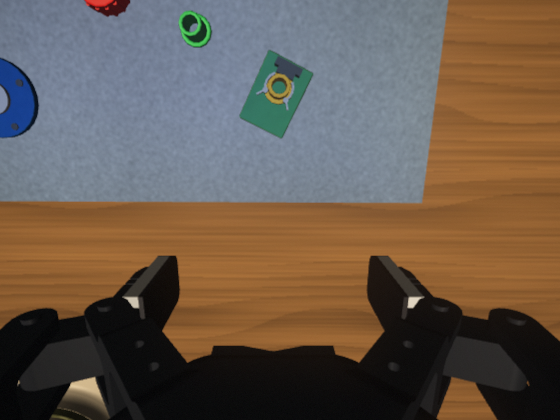

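The wrist view shows the clip's green base with corners near (268,50), (313,72), (283,138) and (240,117). The brass spacer is at (279,87), the dark backing at (288,66), and the mouth faces down-left.

```bash
python3 - <<'E'
from h import *
d=cam('wrist'); H=hsv(d); W=cloud(d); h,s,v=H[...,0],H[...,1],H[...,2]
box=np.zeros(h.shape,bool); box[:200,225:330]=1
g=(h>45)&(h<95)&(s>80)&box
b=max(blobs(g,50),key=lambda b:b[1])[3]
uv=np.argwhere(b)[:,::-1]; P=np.array([ray(d,*p,.012)[:2] for p in uv])
r=cv2.minAreaRect((P*1000).astype(np.float32)); print('base',r, 'z',np.nanmedian(W[b][:,2]))
br=(h>12)&(h<30)&(s>100)&box&(W[...,2]>.036)
c=[x for x in blobs(br,20)]; 
for x in c: print('brass',x[:3],'z',np.nanmedian(W[x[3]][:,2]))
x=max(c,key=lambda x:x[1]); e=cv2.minEnclosingCircle(np.argwhere(x[3])[:,::-1].astype(np.float32)); print(e, ray(d,*e[0],.042))
cn=cv2.findContours(x[3].astype(np.uint8),0,2)[0][0]; el=cv2.fitEllipse(cn); print(el,ray(d,*el[0],.042))
print('cloud', np.nanmean(W[x[3]],0))
E
```

```text
base ((478.7051086425781, -304.07269287109375), (55.093994140625, 78.55085754394531), 63.987308502197266) z 0.01156428788187185
brass (array([277.12648221,  84.18972332]), np.int32(253), (np.int32(23), np.int32(24))) z 0.04129438584333573
((277.26922607421875, 84.5), 11.962197303771973) [ 0.48524515 -0.30750166  0.042     ]
((277.0729675292969, 84.49419403076172), (21.847139358520508, 23.665542602539062), 3.0564169883728027) [ 0.48525034 -0.30729895  0.042     ]
cloud [ 0.48560877 -0.30736476  0.04107076]
```

```bash
python3 -c "
from h import *
go(.36,.02,.25,0)"
```

```text
shift [-0.0641 -1.0766 -0.0029] turn [-0.0001  0.0007  0.0012] rows 7.7592582528487775 0.008970480452331763
```

>>> {"op": "step_arm", "data": {
  "targets": [
    [[-0.06, -1, 0], [0, 0, 0]],
    [[-0.06, -1, 0], [0, 0, 0]],
    [[-0.06, -1, 0], [0, 0, 0]],
    [[-0.06, -1, 0], [0, 0, 0]],
    [[-0.06, -1, 0], [0, 0, 0]],
    [[-0.06, -1, 0], [0, 0, 0]],
    [[-0.06, -1, 0], [0, 0, 0]],
    [[-0.06, -1, 0], [0, 0, 0]],
    [[-0.06, -1, 0], [0, 0, 0]],
    [[-0.06, -1, 0], [0, 0, 0]]
  ]
}}

```text
time_s: 1.92
position: [0.3618, -0.0039, 0.2493]
tool_rot: [[1.0, -0.0, 0.0], [-0.0, -1.0, -0.001], [0.0, 0.001, -1.0]]
ft_force: [0.9, -0.8, -0.0]
grip_width: 0.0851
gripper_force: 0.0
```

```bash
python3 - <<'E'
from h import *
d=cam('wrist'); save(d,'w2.png'); H=hsv(d); W=cloud(d); h,s,v=H[...,0],H[...,1],H[...,2]
b=max(blobs((h>100)&(h<125)&(s>150),50),key=lambda b:b[1]); print(b[:3])
cn=cv2.findContours(b[3].astype(np.uint8),0,2)[0][0]; 
P=np.array([ray(d,*p[0],.008)[:2] for p in cn]); print('base',cv2.minEnclosingCircle((P*1000).astype(np.float32)),cv2.fitEllipse((P*1000).astype(np.float32)))
u,vv=b[0].astype(int); Wl=W[max(vv-60,0):vv+60,max(u-60,0):u+60].reshape(-1,3)
for lo,hi in((.045,.072),(.0725,.08)):
    q=Wl[(Wl[:,2]>lo)&(Wl[:,2]<hi)]; print('post',len(q),q.mean(0), np.median(q,0))
for k,m,z in(('white',(s<40)&(v>180),.014),('red',((h<6)|(h>174))&(s>150)&(v>120),.022)):
  for x in blobs(m,60): print(k,x[:3],ray(d,*x[0],z))
print(env.observe()['position'])
go(.39,.29,.25,0)
E
```

```text
(array([252.34056345,  79.30740464]), np.int32(4011), (np.int32(78), np.int32(84)))
base ((474.5755310058594, 18.189579010009766), 44.11594009399414) ((474.68646240234375, 18.078369140625), (86.83029174804688, 87.01092529296875), 118.38726043701172)
post 65 [0.4721699  0.01749537 0.06345732] [0.47125701 0.01707862 0.06713477]
post 59 [0.47413971 0.01830642 0.07531652] [0.47389272 0.01813269 0.07487988]
white (array([412.375     , 301.27777778]), np.int32(72), (np.int32(12), np.int32(10))) [ 0.19765936 -0.191803    0.014     ]
white (array([133.11428571, 301.41428571]), np.int32(70), (np.int32(12), np.int32(9))) [0.19807936 0.18209414 0.014     ]
[ 0.36198403 -0.00435358  0.24927831]
shift [ 0.0918 -0.9813 -0.0029] turn [ 0.0006  0.0001 -0.002 ] rows 7.090760399575402 0.013276818160528637
```

View pics/w2.png

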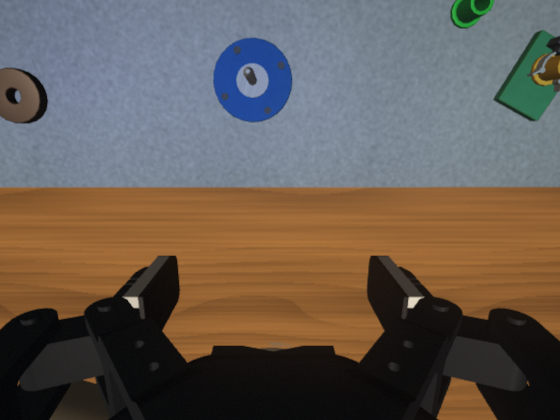

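The stand is centred at (252,79) and measures 87–88 mm across, which is right for the 90 mm base. The coarse wheel is at the left edge and the clip at the right. Next I look at the coarse wheel.

>>> {"op": "step_arm", "data": {
  "targets": [
    [[0, -0.98, 0], [0, 0, 0]],
    [[0, -0.98, 0], [0, 0, 0]],
    [[0, -0.98, 0], [0, 0, 0]],
    [[0, -0.98, 0], [0, 0, 0]],
    [[0, -0.98, 0], [0, 0, 0]],
    [[0, -0.98, 0], [0, 0, 0]],
    [[0, -0.98, 0], [0, 0, 0]],
    [[0, -0.98, 0], [0, 0, 0]],
    [[0, -0.98, 0], [0, 0, 0]],
    [[0, -0.98, 0], [0, 0, 0]]
  ]
}}

```text
time_s: 2.8
position: [0.3627, 0.2898, 0.2489]
tool_rot: [[1.0, -0.002, -0.001], [-0.002, -1.0, -0.001], [-0.001, 0.001, -1.0]]
ft_force: [-0.6, -1.4, 0.3]
grip_width: 0.0852
gripper_force: 0.0
```

```bash
cat >> h.py <<'E'
def ring(d,mask,z,mn=60):
    """circles fitted to each blob's outline cast on plane z (mm)"""
    for b in blobs(mask,mn):
        cn=max(cv2.findContours(b[3].astype(np.uint8),0,1)[0],key=len)
        P=np.array([ray(d,*p[0],z)[:2] for p in cn],np.float32)*1000
        if len(P)>5: print(b[0].round(),b[1],'ell',np.round(np.hstack([*cv2.fitEllipse(P)]),1),'circ',cv2.minEnclosingCircle(P))
E
python3 - <<'E'
from h import *
d=cam('wrist'); H=hsv(d); W=cloud(d); h,s,v=H[...,0],H[...,1],H[...,2]
box=np.zeros(h.shape,bool); box[:170]=1
m=box&(W[...,2]>.0115)&(W[...,2]<.02)
ring(d,m,.014,200); 
print(env.observe()['position'])
go(.4588,.2883,.05,0)
E
```

```text
[512.  81.] 459 ell [473.8  21.5  31.9  32.1 133.4] circ ((474.02606201171875, 20.933574676513672), 18.07233428955078)
[273.  96.] 2103 ell [458.  288.4  57.8  58.   47.8] circ ((457.8459777832031, 288.2527770996094), 29.566938400268555)
[0.36264721 0.2894332  0.24907096]
shift [0.3208 0.0025 0.6634] turn [ 0.0008  0.0006 -0.0033] rows 5.30165284928595 0.021826021070151424
```

>>> {"op": "step_arm", "data": {
  "targets": [
    [[0.318, 0.003, 0.5], [0, 0, 0]],
    [[0.318, 0.003, 0.5], [0, 0, 0]],
    [[0.318, 0.003, 0.5], [0, 0, 0]],
    [[0.318, 0.003, 0.5], [0, 0, 0]],
    [[0.318, 0.003, 0.5], [0, 0, 0]],
    [[0.318, 0.003, 0.6], [0, 0, 0]],
    [[0.318, 0.003, 0.7], [0, 0, 0]],
    [[0.318, 0.003, 0.77], [0, 0, 0]],
    [[0.318, 0.003, 0.82], [0, 0, 0]],
    [[0.318, 0.003, 0.82], [0, 0, 0]]
  ],
  "jaw": 80
}}

```text
time_s: 3.68
position: [0.4563, 0.2884, 0.0019]
tool_rot: [[1.0, -0.002, -0.004], [-0.002, -1.0, -0.002], [-0.004, 0.002, -1.0]]
ft_force: [0.1, 1.1, 0.3]
grip_width: 0.0803
gripper_force: 0.0
```

>>> {"op": "step_arm", "data": {
  "targets": [
    [[0, 0, 0], [0, 0, 0]],
    [[0, 0, 0], [0, 0, 0]],
    [[0, 0, 0], [0, 0, 0]],
    [[0, 0, 0], [0, 0, 0]],
    [[0, 0, 0], [0, 0, 0]],
    [[0, 0, 0], [0, 0, 0]]
  ],
  "jaw": 50,
  "grip_force": 40
}}

```text
time_s: 4.18
position: [0.458, 0.2899, 0.0058]
tool_rot: [[1.0, -0.0, 0.003], [-0.0, -1.0, 0.0], [0.003, -0.0, -1.0]]
ft_force: [-0.9, -3.5, 7.4]
grip_width: 0.057
gripper_force: 41.0
```

```bash
python3 - <<'E'
from h import *
d=cam('wrist'); save(d,'w3.png');H=hsv(d); W=cloud(d); h,s,v=H[...,0],H[...,1],H[...,2]
go(.4746,.0182,.0,0)
go(.458,.2884,.0,0)
E
```

```text
shift [0.0554 0.9055 0.019 ] turn [-0.0005 -0.0041 -0.0003] rows 6.528234283748103 0.02596894225021475
shift [-0.0001  0.0049  0.0192] turn [-0.0005 -0.0041 -0.0003] rows 0.14248125545161955 0.02596894225021475
```

View pics/w3.png

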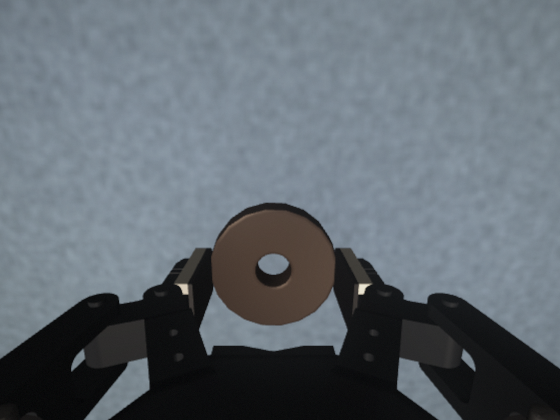

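The wheel is centred between the pads, its bore at (273,266). I lift it and check the hold.

>>> {"op": "step_arm", "data": {
  "targets": [
    [[0, 0, -0.1], [0, 0, 0]],
    [[0, 0, -0.2], [0, 0, 0]],
    [[0, 0, -0.35], [0, 0, 0]],
    [[0, 0, -0.47], [0, 0, 0]],
    [[0.05, 0.3, -0.47], [0, 0, 0]],
    [[0.05, 0.5, -0.47], [0, 0, 0]],
    [[0.05, 0.7, -0.47], [0, 0, 0]],
    [[0.05, 0.75, -0.47], [0, 0, 0]],
    [[0.05, 0.75, -0.47], [0, 0, 0]],
    [[0.05, 0.75, -0.47], [0, 0, 0]]
  ]
}}

```text
time_s: 5.07
position: [0.4722, 0.0612, 0.146]
tool_rot: [[1.0, -0.003, 0.003], [-0.003, -1.0, -0.001], [0.003, 0.001, -1.0]]
ft_force: [0.6, 0.3, -2.0]
grip_width: 0.0569
gripper_force: 42.9
```

```bash
cat >> h.py <<'E'
def held(d,mask):
    W=cloud(d); P=W[mask]; P=P[~np.isnan(P[:,0])]; z=np.median(P[:,2]); Q=P[abs(P[:,2]-z)<.006]
    A=np.c_[Q[:,:2]-Q[:,:2].mean(0),np.ones(len(Q))]; c=np.linalg.lstsq(A,Q[:,2],rcond=None)[0]; s=env.observe()
    print('n',len(Q),'plane slopes',c[:2],'topz',c[2],'top-TCP',c[2]-s['position'][2],'TCP',s['position']); return c[2]
E
python3 - <<'E'
from h import *
d=cam('wrist'); H=hsv(d); h,s,v=H[...,0],H[...,1],H[...,2]; W=cloud(d); s0=env.observe()
box=np.zeros(h.shape,bool); box[195:335,205:345]=1
m=box&(W[...,2]>s0['position'][2]-.02)&(h<20)&(s>50)
z=held(d,m); ring(d,m,z,300); print(s0['ft_force'],s0['grip_width'])
go(.4746,.0182,s0['position'][2],0)
E
```

```text
n 10638 plane slopes [ 0.00248681 -0.00297295] topz 0.15353686458849916 top-TCP 0.007551334706360463 TCP [0.47255312 0.06020974 0.14598553]
[273. 267.] 10783 ell [473.   60.3  57.4  58.3 105.2] circ ((473.0428771972656, 60.486698150634766), 29.518321990966797)
[ 1.47801203 -1.21870279 -0.75768644] 0.05688449776566381
shift [0.0074 0.14   0.0003] turn [ 0.0022 -0.0036 -0.0055] rows 1.0086228476699952 0.04333059392863604
```

>>> {"op": "step_arm", "data": {
  "targets": [
    [[0.006, 0.07, 0], [0, 0, 0]],
    [[0.006, 0.14, 0], [0, 0, 0]],
    [[0.006, 0.14, 0.1], [0, 0, 0]],
    [[0.006, 0.14, 0.17], [0, 0, 0]],
    [[0.006, 0.14, 0.17], [0, 0, 0]],
    [[0.006, 0.14, 0.17], [0, 0, 0]],
    [[0.006, 0.14, 0.17], [0, 0, 0]]
  ]
}}

```text
time_s: 5.7
position: [0.4746, 0.0233, 0.0951]
tool_rot: [[1.0, 0.0, 0.003], [0.0, -1.0, -0.001], [0.003, 0.001, -1.0]]
ft_force: [0.6, 0.5, -0.8]
grip_width: 0.0568
gripper_force: 43.3
```

```bash
python3 - <<'E'
from h import *
d=cam('wrist'); save(d,'w4.png'); H=hsv(d); h,s,v=H[...,0],H[...,1],H[...,2]; W=cloud(d); s0=env.observe()
box=np.zeros(h.shape,bool); box[195:335,205:345]=1
m=box&(W[...,2]>s0['position'][2]-.02)&(h<20)&(s>50)
z=held(d,m); ring(d,m,z,300)
go(.4746,.0182,.0195,0)
E
```

```text
n 10380 plane slopes [ 0.00025981 -0.00093439] topz 0.10261491064925914 top-TCP 0.007512298222557778 TCP [0.47469274 0.02329965 0.09510261]
[273. 266.] 10403 ell [475.8  22.4  57.3  57.6 138.5] circ ((475.9574279785156, 22.279096603393555), 29.377233505249023)
shift [-0.0011  0.0168  0.252 ] turn [ 0.0008 -0.0039  0.0007] rows 1.8171335260354462 0.025395463238581367
```

View pics/w4.png

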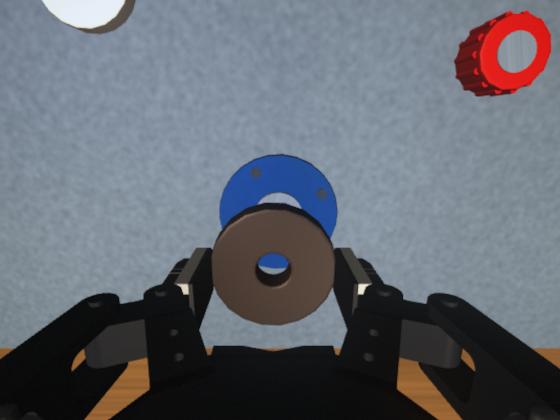

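The wheel is level with its bore at (273,266). It sits about 5 mm too far to +y of the stand, whose blue disc is centred near column 278. I correct that and then lower.

>>> {"op": "step_arm", "data": {
  "targets": [
    [[-0.003, 0.016, 0], [0, 0, 0]],
    [[-0.003, 0.016, 0], [0, 0, 0]],
    [[-0.003, 0.016, 0.03], [0, 0, 0]],
    [[-0.003, 0.016, 0.07], [0, 0, 0]],
    [[-0.003, 0.016, 0.12], [0, 0, 0]],
    [[-0.003, 0.016, 0.17], [0, 0, 0]],
    [[-0.003, 0.016, 0.22], [0, 0, 0]],
    [[-0.003, 0.016, 0.25], [0, 0, 0]],
    [[-0.003, 0.016, 0.25], [0, 0, 0]],
    [[-0.003, 0.016, 0.25], [0, 0, 0]]
  ]
}}

```text
time_s: 6.58
position: [0.4729, 0.0185, 0.0179]
tool_rot: [[1.0, 0.0, -0.001], [0.0, -1.0, 0.0], [-0.001, -0.0, -1.0]]
ft_force: [0.6, 0.4, -0.0]
grip_width: 0.0567
gripper_force: 52.7
```

>>> {"op": "step_arm", "data": {
  "targets": [
    [[0, 0, 0], [0, 0, 0]],
    [[0, 0, 0], [0, 0, 0]],
    [[0, 0, 0], [0, 0, 0]],
    [[0, 0, 0], [0, 0, 0]],
    [[0, 0, -0.15], [0, 0, 0]],
    [[0, 0, -0.3], [0, 0, 0]],
    [[-0.2, 0, -0.6], [0, 0, 0]],
    [[-0.35, 0, -0.75], [0, 0, 0]],
    [[-0.35, 0, -0.75], [0, 0, 0]],
    [[-0.35, 0, -0.75], [0, 0, 0]]
  ],
  "jaw": 84
}}

```text
time_s: 7.42
position: [0.3724, 0.0187, 0.237]
tool_rot: [[1.0, 0.0, 0.0], [0.0, -1.0, -0.0], [0.0, 0.0, -1.0]]
ft_force: [1.6, -0.8, 0.9]
grip_width: 0.0841
gripper_force: 0.0
```

```bash
python3 - <<'E'
from h import *
d=cam('wrist'); H=hsv(d); h,s,v=H[...,0],H[...,1],H[...,2]; W=cloud(d); s0=env.observe()
box=np.zeros(h.shape,bool); box[:180,150:400]=1
m=box&(W[...,2]>.018)&(W[...,2]<.035)&(h<25)
z=held(d,m); ring(d,m,.026,300)
# spacer: gripper y across clip y: clip x heading -26
go(.4852,-.3073,.07,-26)
E
```

```text
n 2249 plane slopes [-0.00050354 -0.00047916] topz 0.02551854798319617 top-TCP -0.21704697322687674 TCP [0.37078722 0.01885558 0.24256552]
[273.  89.] 2248 ell [473.1  17.3  56.4  56.6   9.9] circ ((473.0865478515625, 17.24526023864746), 28.92605972290039)
shift [0.3755 1.0861 0.5811] turn [ 0.0011 -0.0106  0.5793] rows 9.26437610797117 3.6415442496483
```

The coarse wheel is seated: its centre is about 1.7 mm from the post axis, level, with its top at 26 mm. Next is the spacer.

>>> {"op": "step_arm", "data": {
  "targets": [
    [[0.2, 0.5, 0], [0, 0, 0.16]],
    [[0.38, 1, 0], [0, 0, 0.3]],
    [[0.38, 1, 0], [0, 0, 0.4]],
    [[0.38, 1, 0], [0, 0, 0.579]],
    [[0.38, 1, 0.2], [0, 0, 0.579]],
    [[0.38, 1, 0.3], [0, 0, 0.579]],
    [[0.38, 1, 0.4], [0, 0, 0.579]],
    [[0.38, 1, 0.4], [0, 0, 0.579]],
    [[0.38, 1, 0.4], [0, 0, 0.579]],
    [[0.38, 1, 0.4], [0, 0, 0.579]]
  ],
  "jaw": 50
}}

```text
time_s: 8.3
position: [0.4873, -0.2838, 0.1105]
tool_rot: [[0.897, -0.442, -0.005], [-0.442, -0.897, 0.004], [-0.006, -0.001, -1.0]]
ft_force: [-1.1, 0.5, -0.7]
grip_width: 0.0504
gripper_force: 0.0
```

```bash
python3 - <<'E'
from h import *
d=cam('wrist'); save(d,'w5.png'); H=hsv(d); h,s,v=H[...,0],H[...,1],H[...,2]; W=cloud(d)
br=(h>10)&(h<32)&(s>80)&(W[...,2]>.037)&(W[...,2]<.05)
ring(d,br,.042,100)
go(.4852,-.3073,.034,-26)
E
```

```text
[304. 208.] 514 ell [ 486.8 -307.4   22.3   23.2  103.6] circ ((486.7822570800781, -307.19158935546875), 11.9564208984375)
shift [0.0311 0.0781 0.263 ] turn [-0.0016  0.0057 -0.0036] rows 1.98629227380667 0.04377911776776811
```

View pics/w5.png

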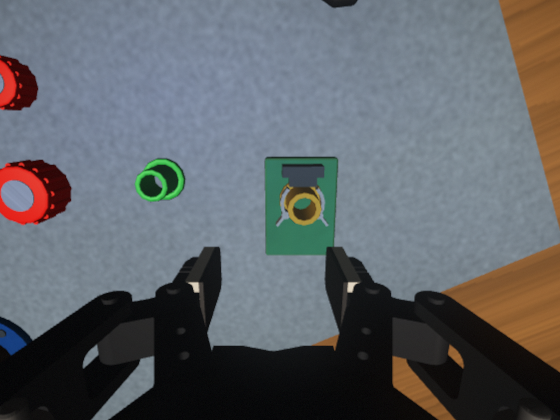

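The clip appears square to the tool: its base spans columns 265–338 and the brass top is at (304,208). I align and descend.

>>> {"op": "step_arm", "data": {
  "targets": [
    [[0.035, 0.076, 0], [0, 0, 0]],
    [[0.035, 0.076, 0], [0, 0, 0]],
    [[0.035, 0.076, 0.08], [0, 0, 0]],
    [[0.035, 0.076, 0.15], [0, 0, 0]],
    [[0.035, 0.076, 0.2], [0, 0, 0]],
    [[0.035, 0.076, 0.24], [0, 0, 0]],
    [[0.035, 0.076, 0.26], [0, 0, 0]],
    [[0.035, 0.076, 0.26], [0, 0, 0]],
    [[0.035, 0.076, 0.26], [0, 0, 0]]
  ]
}}

```text
time_s: 9.1
position: [0.4879, -0.3064, 0.0386]
tool_rot: [[0.899, -0.439, 0.001], [-0.439, -0.899, -0.001], [0.001, 0.0, -1.0]]
ft_force: [-0.0, 0.2, 0.1]
grip_width: 0.05
gripper_force: 0.0
```

```bash
python3 - <<'E'
from h import *
print(env.observe()['ft_force'])
go(.4862,-.3073,.034,-26)
E
```

```text
[-0.01166177  0.16780321  0.06659126]
shift [-0.0037  0.0052  0.0154] turn [ 0.0004 -0.0016 -0.0005] rows 0.12008403764803197 0.010628612900769965
```

>>> {"op": "step_arm", "data": {
  "targets": [
    [[-0.002, 0.004, 0.014], [0, 0, 0]],
    [[-0.002, 0.004, 0.014], [0, 0, 0]],
    [[-0.002, 0.004, 0.014], [0, 0, 0]],
    [[-0.002, 0.004, 0.014], [0, 0, 0]],
    [[-0.002, 0.004, 0.014], [0, 0, 0]],
    [[-0.002, 0.004, 0.014], [0, 0, 0]],
    [[-0.002, 0.004, 0.014], [0, 0, 0]],
    [[-0.002, 0.004, 0.014], [0, 0, 0]]
  ],
  "jaw": 15,
  "grip_force": 60
}}

```text
time_s: 9.77
position: [0.4866, -0.3076, 0.034]
tool_rot: [[0.898, -0.439, 0.001], [-0.439, -0.898, -0.001], [0.001, 0.0, -1.0]]
ft_force: [-1.1, 1.6, 6.0]
grip_width: 0.0204
gripper_force: 59.3
```

>>> {"op": "step_arm", "data": {
  "targets": [
    [[-0.015, 0, 0], [0, 0, 0]],
    [[-0.03, 0, 0], [0, 0, 0]],
    [[-0.045, 0, 0], [0, 0, 0]],
    [[-0.06, 0, 0], [0, 0, 0]],
    [[-0.075, 0, 0], [0, 0, 0]],
    [[-0.09, 0, 0], [0, 0, 0]],
    [[-0.105, 0, 0], [0, 0, 0]],
    [[-0.13, 0, 0], [0, 0, 0]],
    [[-0.13, 0, 0], [0, 0, 0]],
    [[-0.13, 0, 0], [0, 0, 0]]
  ]
}}

```text
time_s: 10.6
position: [0.4512, -0.2905, 0.034]
tool_rot: [[0.898, -0.439, 0.001], [-0.439, -0.898, -0.001], [0.001, 0.001, -1.0]]
ft_force: [0.4, -1.1, 8.4]
grip_width: 0.0207
gripper_force: 60.0
```

```bash
python3 - <<'E'
from h import *
d=cam('wrist'); save(d,'w6.png')
E
```

```text
(no output)
```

View pics/w6.png

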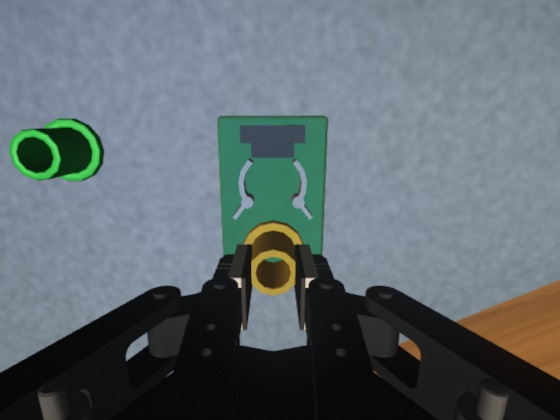

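The spacer is upright in the pads at (273,272) and clear of the jaws. I lift it.

>>> {"op": "step_arm", "data": {
  "targets": [
    [[0, 0, -0.06], [0, 0, 0]],
    [[0, 0, -0.15], [0, 0, 0]],
    [[0, 0, -0.25], [0, 0, 0]],
    [[0, 0, -0.37], [0, 0, 0]],
    [[0, 0, -0.37], [0, 0, 0]],
    [[0, 0, -0.37], [0, 0, 0]]
  ]
}}

```text
time_s: 11.15
position: [0.4511, -0.2902, 0.1452]
tool_rot: [[0.898, -0.439, 0.001], [-0.439, -0.898, -0.001], [0.001, 0.001, -1.0]]
ft_force: [-0.2, 0.2, -1.5]
grip_width: 0.0206
gripper_force: 59.0
```

```bash
python3 - <<'E'
from h import *
d=cam('wrist'); H=hsv(d); h,s,v=H[...,0],H[...,1],H[...,2]; W=cloud(d); z0=env.observe()['position'][2]
m=(h>10)&(h<32)&(s>80); m[:200]=0; m[:,:200]=0; m[:,350:]=0
P=W[m]; P=P[(P[:,2]>z0-.04)]
print(np.nanpercentile(P[:,2]-z0,[2,50,90,98]),env.observe()['ft_force'],env.observe()['grip_width'])
t=m&(abs(W[...,2]-z0-.008)<.004); ring(d,t,z0+.008,100); print(env.observe()['position'])
go(.4746,.0182,.144,-26)
E
```

```text
[-0.01828783  0.00263911  0.05003392  0.08056412] [ 0.13412199  0.6605737  -1.21250016] 0.020075486647086103
[273. 270.] 1172 ell [ 451.4 -290.5   21.8   24.8   64.5] circ ((451.4427490234375, -290.4752502441406), 12.45207691192627)
[ 0.45063224 -0.28973784  0.1436812 ]
shift [-0.3791 -0.9572  0.    ] turn [-0.0005  0.0022 -0.0012] rows 7.406938669503481 0.016118223612345207
```

>>> {"op": "step_arm", "data": {
  "targets": [
    [[-0.05, -0.12, 0], [0, 0, 0]],
    [[-0.1, -0.25, 0], [0, 0, 0]],
    [[-0.15, -0.37, 0], [0, 0, 0]],
    [[-0.2, -0.5, 0], [0, 0, 0]],
    [[-0.25, -0.62, 0], [0, 0, 0]],
    [[-0.3, -0.74, 0], [0, 0, 0]],
    [[-0.34, -0.86, 0], [0, 0, 0]],
    [[-0.379, -0.957, 0], [0, 0, 0]],
    [[-0.379, -0.957, 0], [0, 0, 0]],
    [[-0.379, -0.957, 0], [0, 0, 0]]
  ]
}}

```text
time_s: 12.03
position: [0.4741, 0.019, 0.1427]
tool_rot: [[0.9, -0.436, -0.004], [-0.436, -0.9, 0.001], [-0.004, 0.001, -1.0]]
ft_force: [-0.6, -1.8, -1.2]
grip_width: 0.0203
gripper_force: 59.2
```

>>> {"op": "step_arm", "data": {
  "targets": [
    [[0, 0, 0], [0, 0, 0]],
    [[0, 0, 0], [0, 0, 0]],
    [[0, 0, 0], [0, 0, 0]]
  ]
}}

```text
time_s: 12.28
position: [0.4751, 0.0165, 0.1439]
tool_rot: [[0.898, -0.441, -0.001], [-0.441, -0.898, 0.0], [-0.001, 0.0, -1.0]]
ft_force: [-0.5, 0.4, -1.5]
grip_width: 0.0204
gripper_force: 59.2
```

```bash
python3 - <<'E'
from h import *
d=cam('wrist'); save(d,'w7.png'); H=hsv(d); h,s,v=H[...,0],H[...,1],H[...,2]; W=cloud(d); z0=env.observe()['position'][2]
m=(h>10)&(h<32)&(s>80); m[:200]=0; m[:,:200]=0; m[:,350:]=0
t=m&(abs(W[...,2]-z0-.008)<.004); ring(d,t,z0+.008,100); print(env.observe()['position'])
W2=W.reshape(-1,3); q=W2[(W2[:,2]>.05)&(W2[:,2]<.08)&(np.hypot(W2[:,0]-.4746,W2[:,1]-.0182)<.015)]; print('post seen',len(q),np.nanmean(q,0) if len(q) else '')
go(.4746,.0182,.048,-26)
E
```

```text
[273. 271.] 1065 ell [475.7  15.9  21.7  23.8  65.1] circ ((475.7243957519531, 15.830751419067383), 12.153846740722656)
[0.47521299 0.0165463  0.14404039]
post seen 149 [0.47802598 0.01714372 0.06469064]
shift [-0.004  -0.0041  0.3201] turn [ 0.0004  0.0009 -0.0034] rows 2.30351517286047 0.02208202492442254
```

View pics/w7.png

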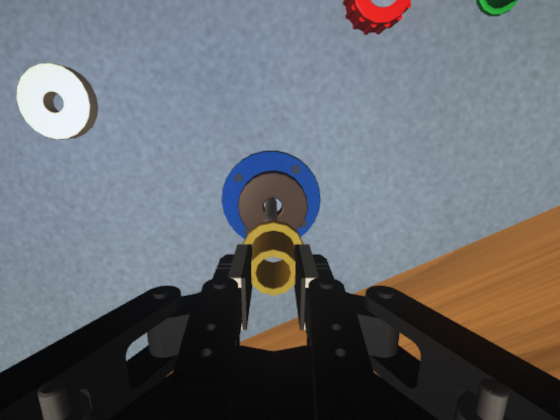

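The spacer is at (273,271) and the post tip at column 271, directly ahead of it, with the coarse wheel flat on the base. I fine-align and lower.

>>> {"op": "step_arm", "data": {
  "targets": [
    [[-0.004, -0.004, 0], [0, 0, 0]],
    [[-0.004, -0.004, 0.05], [0, 0, 0]],
    [[-0.004, -0.004, 0.11], [0, 0, 0]],
    [[-0.004, -0.004, 0.14], [0, 0, 0]],
    [[-0.004, -0.004, 0.18], [0, 0, 0]],
    [[-0.004, -0.004, 0.22], [0, 0, 0]],
    [[-0.004, -0.004, 0.26], [0, 0, 0]],
    [[-0.004, -0.004, 0.3], [0, 0, 0]],
    [[-0.004, -0.004, 0.317], [0, 0, 0]],
    [[-0.004, -0.004, 0.317], [0, 0, 0]]
  ]
}}

```text
time_s: 13.17
position: [0.4746, 0.019, 0.0487]
tool_rot: [[0.898, -0.439, -0.001], [-0.439, -0.898, 0.0], [-0.001, 0.0, -1.0]]
ft_force: [0.3, 0.2, -1.3]
grip_width: 0.0206
gripper_force: 59.2
```

>>> {"op": "step_arm", "data": {
  "targets": [
    [[0, 0, 0], [0, 0, 0]],
    [[0, 0, 0], [0, 0, 0]],
    [[0, 0, 0], [0, 0, 0]]
  ]
}}

```text
time_s: 13.42
position: [0.475, 0.0191, 0.0497]
tool_rot: [[0.898, -0.439, 0.001], [-0.439, -0.898, -0.0], [0.001, -0.0, -1.0]]
ft_force: [-0.0, -0.2, -0.9]
grip_width: 0.0206
gripper_force: 59.2
```

>>> {"op": "step_arm", "data": {
  "targets": [
    [[0, 0, 0.005], [0, 0, 0]],
    [[0, 0, 0.005], [0, 0, 0]],
    [[0, 0, 0.005], [0, 0, 0]]
  ]
}}

```text
time_s: 13.67
position: [0.4751, 0.0191, 0.048]
tool_rot: [[0.898, -0.439, 0.001], [-0.439, -0.898, -0.0], [0.001, -0.0, -1.0]]
ft_force: [1.0, -0.5, 1.3]
grip_width: 0.0199
gripper_force: 59.4
```

>>> {"op": "step_arm", "data": {
  "targets": [
    [[0, 0, 0], [0, 0, 0]],
    [[0, 0, 0], [0, 0, 0]],
    [[0, 0, 0], [0, 0, 0]],
    [[0, 0, 0], [0, 0, 0]],
    [[0, 0, -0.1], [0, 0, 0]],
    [[0, 0, -0.2], [0, 0, 0]],
    [[-0.05, 0, -0.35], [0, 0, 0]],
    [[-0.15, -0.1, -0.5], [0, 0, 0]],
    [[-0.15, -0.2, -0.6], [0, 0, 0]],
    [[-0.15, -0.2, -0.6], [0, 0, 0]]
  ],
  "jaw": 60
}}

```text
time_s: 14.5
position: [0.4608, 0.0946, 0.2314]
tool_rot: [[0.899, -0.439, 0.005], [-0.439, -0.899, 0.0], [0.004, -0.002, -1.0]]
ft_force: [-0.6, -0.4, 0.4]
grip_width: 0.0598
gripper_force: 0.0
```

```bash
python3 - <<'E'
from h import *
d=cam('wrist'); save(d,'w8.png'); H=hsv(d); h,s,v=H[...,0],H[...,1],H[...,2]; W=cloud(d)
near=np.hypot(W[...,0]-.4746,W[...,1]-.0182)<.03
t=near&(h>10)&(h<32)&(s>80)&(W[...,2]>.051)&(W[...,2]<.062); ring(d,t,.056,60); print('topz',np.nanmedian(W[t][:,2]))
q=W[near&(W[...,2]>.064)]; print('post',len(q),q.mean(0),q.max(0))
w=(s<40)&(v>170)&(W[...,2]>.01)&(W[...,2]<.019); w[230:]=0; ring(d,w,.014,300)
go(.6291,.1428,.1,0)
E
```

```text
[335. 146.] 257 ell [474.8  19.8  22.4  23.2 136.7] circ ((475.0264587402344, 19.598289489746094), 12.01038932800293)
topz 0.055393814768761505
post 95 [0.47555613 0.01971849 0.07308934] [0.47949267 0.02366871 0.0782322 ]
[163.  60.] 2451 ell [628.9 140.5  57.4  58.    5.6] circ ((628.8148803710938, 140.54537963867188), 29.489408493041992)
shift [ 0.4286 -0.3816  0.4497] turn [-0.0036 -0.0111 -0.5762] rows 5.245267550251209 3.6219820350393417
```

View pics/w8.png

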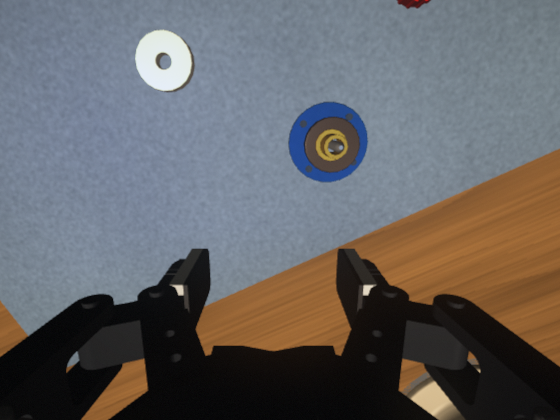

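The spacer is seated on the coarse wheel at (333,146), with its top at 55–56 mm. The fine wheel is at (163,60). I go above it.

>>> {"op": "step_arm", "data": {
  "targets": [
    [[0.1, -0.1, 0], [0, 0, -0.15]],
    [[0.2, -0.2, 0.1], [0, 0, -0.3]],
    [[0.3, -0.3, 0.15], [0, 0, -0.45]],
    [[0.38, -0.37, 0.25], [0, 0, -0.576]],
    [[0.42, -0.375, 0.38], [0, 0, -0.576]],
    [[0.42, -0.375, 0.45], [0, 0, -0.576]],
    [[0.42, -0.375, 0.45], [0, 0, -0.576]],
    [[0.42, -0.375, 0.45], [0, 0, -0.576]],
    [[0.42, -0.375, 0.45], [0, 0, -0.576]]
  ],
  "jaw": 84
}}

```text
time_s: 15.3
position: [0.6237, 0.1385, 0.0948]
tool_rot: [[1.0, -0.002, 0.002], [-0.002, -1.0, 0.0], [0.002, -0.0, -1.0]]
ft_force: [-0.5, -0.0, 0.9]
grip_width: 0.084
gripper_force: 0.0
```

```bash
python3 - <<'E'
from h import *
d=cam('wrist'); H=hsv(d); h,s,v=H[...,0],H[...,1],H[...,2]; W=cloud(d)
w=(s<40)&(v>150)&(W[...,2]>.01)&(W[...,2]<.019); ring(d,w,.014,300)
go(.6289,.1408,.006,0)
E
```

```text
[268. 208.] 4506 ell [629.5 140.9  57.8  58.1 119.2] circ ((629.6358642578125, 140.8251190185547), 29.515531539916992)
shift [ 0.0156 -0.0075  0.2985] turn [-0.0002 -0.0049 -0.0029] rows 2.1511244355929313 0.03588319745191365
```

>>> {"op": "step_arm", "data": {
  "targets": [
    [[0.017, -0.008, 0], [0, 0, 0]],
    [[0.017, -0.008, 0.08], [0, 0, 0]],
    [[0.017, -0.008, 0.16], [0, 0, 0]],
    [[0.017, -0.008, 0.24], [0, 0, 0]],
    [[0.017, -0.008, 0.29], [0, 0, 0]],
    [[0.017, -0.008, 0.293], [0, 0, 0]],
    [[0.017, -0.008, 0.293], [0, 0, 0]]
  ]
}}

```text
time_s: 15.93
position: [0.6289, 0.1411, 0.0059]
tool_rot: [[1.0, -0.002, 0.001], [-0.002, -1.0, 0.0], [0.001, -0.0, -1.0]]
ft_force: [0.1, 0.5, -0.0]
grip_width: 0.0841
gripper_force: 0.0
```

>>> {"op": "step_arm", "data": {
  "targets": [
    [[0, 0, 0], [0, 0, 0]],
    [[0, 0, 0], [0, 0, 0]],
    [[0, 0, 0], [0, 0, 0]],
    [[0, 0, 0], [0, 0, 0]],
    [[0, 0, 0], [0, 0, 0]],
    [[0, 0, 0], [0, 0, 0]]
  ],
  "jaw": 50,
  "grip_force": 40
}}

```text
time_s: 16.43
position: [0.6294, 0.1411, 0.0077]
tool_rot: [[1.0, -0.002, 0.004], [-0.002, -1.0, 0.0], [0.004, -0.0, -1.0]]
ft_force: [-3.2, -0.1, 10.8]
grip_width: 0.0563
gripper_force: 40.1
```

>>> {"op": "step_arm", "data": {
  "targets": [
    [[0, 0, -0.1], [0, 0, 0]],
    [[0, 0, -0.2], [0, 0, 0]],
    [[0, 0, -0.35], [0, 0, 0]],
    [[0, 0, -0.5], [0, 0, 0]],
    [[0, 0, -0.5], [0, 0, 0]],
    [[0, 0, -0.5], [0, 0, 0]],
    [[0, 0, -0.5], [0, 0, 0]]
  ]
}}

```text
time_s: 17.02
position: [0.6281, 0.141, 0.1549]
tool_rot: [[1.0, -0.002, 0.0], [-0.002, -1.0, -0.0], [0.0, 0.0, -1.0]]
ft_force: [-0.6, 0.5, -1.7]
grip_width: 0.0559
gripper_force: 42.6
```

```bash
cat > held.py <<'E'
from h import *
d=cam('wrist'); H=hsv(d); h,s,v=H[...,0],H[...,1],H[...,2]; W=cloud(d); s0=env.observe()
box=np.zeros(h.shape,bool); box[195:335,205:345]=1
m=box&(W[...,2]>s0['position'][2]-.005)&(W[...,2]<s0['position'][2]+.02)&(s<60)&(v>120)
z=held(d,m); ring(d,m,z,300); print(s0['grip_width'],s0['ft_force'])
go(.4748,.019,.14,0)
go(.4748,.019,.0645,0)
E
python3 held.py
```

```text
n 10299 plane slopes [-0.00425238  0.00014501] topz 0.1603332332095759 top-TCP 0.006683805590134095 TCP [0.6277017  0.14090709 0.15364943]
[273. 266.] 10300 ell [628.4 140.1  57.4  58.9  91.5] circ ((628.314208984375, 140.33226013183594), 29.726390838623047)
0.05608232501602956 [ 0.3053616  -0.25406627 -2.27057729]
shift [-0.5087  0.4075  0.0467] turn [ 0.0001  0.0028 -0.0029] rows 4.700886597256716 0.025211121241680453
shift [-0.5081  0.4075  0.2983] turn [ 0.0001  0.0028 -0.0029] rows 5.15380511511206 0.025211121241680453
```

>>> {"op": "step_arm", "data": {
  "targets": [
    [[-0.1, 0.08, 0], [0, 0, 0]],
    [[-0.2, 0.16, 0.02], [0, 0, 0]],
    [[-0.3, 0.24, 0.05], [0, 0, 0]],
    [[-0.4, 0.32, 0.08], [0, 0, 0]],
    [[-0.48, 0.39, 0.1], [0, 0, 0]],
    [[-0.511, 0.408, 0.13], [0, 0, 0]],
    [[-0.511, 0.408, 0.15], [0, 0, 0]],
    [[-0.511, 0.408, 0.15], [0, 0, 0]],
    [[-0.511, 0.408, 0.15], [0, 0, 0]],
    [[-0.511, 0.408, 0.15], [0, 0, 0]]
  ]
}}

```text
time_s: 17.9
position: [0.4756, 0.0194, 0.1097]
tool_rot: [[1.0, -0.001, 0.0], [-0.001, -1.0, 0.0], [0.0, -0.0, -1.0]]
ft_force: [0.1, 0.8, -1.2]
grip_width: 0.0561
gripper_force: 42.7
```

```bash
python3 held.py
```

```text
n 10311 plane slopes [-0.00419476 -0.00042154] topz 0.11514395857107108 top-TCP 0.005318671477684986 TCP [0.47561547 0.01937412 0.10982529]
[273. 266.] 10322 ell [476.   18.6  57.4  58.9  91.4] circ ((475.9196472167969, 18.848264694213867), 29.789012908935547)
0.056003564564801274 [ 0.05292731  0.38831648 -1.78286401]
shift [-0.0027  0.0013 -0.1006] turn [-0.     -0.0004 -0.0016] rows 0.723934010092045 0.010261292873729648
shift [-0.0028  0.0013  0.1511] turn [-0.     -0.0004 -0.0016] rows 1.08715026367508 0.010261292873729648
```

>>> {"op": "step_arm", "data": {
  "targets": [
    [[-0.003, 0.001, 0.03], [0, 0, 0]],
    [[-0.003, 0.001, 0.06], [0, 0, 0]],
    [[-0.003, 0.001, 0.09], [0, 0, 0]],
    [[-0.003, 0.001, 0.12], [0, 0, 0]],
    [[-0.003, 0.001, 0.14], [0, 0, 0]],
    [[-0.003, 0.001, 0.148], [0, 0, 0]],
    [[-0.003, 0.001, 0.148], [0, 0, 0]],
    [[-0.003, 0.001, 0.148], [0, 0, 0]]
  ]
}}

```text
time_s: 18.62
position: [0.4741, 0.0186, 0.0655]
tool_rot: [[1.0, -0.002, 0.0], [-0.002, -1.0, -0.0], [0.0, 0.0, -1.0]]
ft_force: [0.4, -0.1, -1.0]
grip_width: 0.0554
gripper_force: 42.7
```

```bash
python3 held.py
```

```text
n 10302 plane slopes [-0.00459323 -0.00017183] topz 0.07096616990848814 top-TCP 0.005255711452463341 TCP [0.4741801  0.01853929 0.06571046]
[273. 266.] 10293 ell [474.4  17.8  57.4  58.9  89.3] circ ((474.3001708984375, 17.81011962890625), 29.680633544921875)
0.055834954791912375 [ 0.67524494 -0.5005231  -1.49299401]
shift [ 0.0022 -0.0015 -0.2476] turn [ 0.0001 -0.0007 -0.0029] rows 1.7816200567866063 0.018929365011042316
shift [ 0.0021 -0.0015  0.004 ] turn [ 0.0001 -0.0007 -0.0029] rows 0.03443351711547252 0.018929365011042316
```

Underside is at about 57 mm. I settle it 1 mm more, release, and retreat towards the caps.

>>> {"op": "step_arm", "data": {
  "targets": [
    [[0, 0, 0.004], [0, 0, 0]],
    [[0, 0, 0.004], [0, 0, 0]],
    [[0, 0, 0.004], [0, 0, 0]]
  ]
}}

```text
time_s: 18.92
position: [0.474, 0.0186, 0.0645]
tool_rot: [[1.0, -0.002, 0.0], [-0.002, -1.0, -0.0], [0.0, 0.0, -1.0]]
ft_force: [0.3, -0.2, -0.7]
grip_width: 0.056
gripper_force: 42.7
```

>>> {"op": "step_arm", "data": {
  "targets": [
    [[0, 0, 0], [0, 0, 0]],
    [[0, 0, 0], [0, 0, 0]],
    [[0, 0, 0], [0, 0, 0]],
    [[0, 0, 0], [0, 0, 0]],
    [[0, 0, -0.08], [0, 0, 0]],
    [[0, 0, -0.18], [0, 0, 0]],
    [[-0.05, 0, -0.3], [0, 0, 0]],
    [[-0.15, 0.1, -0.42], [0, 0, 0]],
    [[-0.2, 0.2, -0.5], [0, 0, 0]],
    [[-0.2, 0.2, -0.5], [0, 0, 0]]
  ],
  "jaw": 84
}}

```text
time_s: 19.75
position: [0.413, -0.0432, 0.2176]
tool_rot: [[1.0, -0.003, 0.005], [-0.003, -1.0, -0.003], [0.005, 0.003, -1.0]]
ft_force: [0.1, -0.1, 0.2]
grip_width: 0.0838
gripper_force: 0.0
```

```bash
python3 - <<'E'
from h import *
d=cam('wrist'); save(d,'w9.png'); H=hsv(d); h,s,v=H[...,0],H[...,1],H[...,2]; W=cloud(d)
w=(s<60)&(v>120)&(W[...,2]>.06)&(W[...,2]<.074)&(np.hypot(W[...,0]-.4746,W[...,1]-.0182)<.04); held(d,w); ring(d,w,.07,300)
r=((h<6)|(h>174))&(s>150)&(v>80)&(W[...,2]>.017)&(W[...,2]<.04); ring(d,r,.022,60)
go(.6542,-.1504,.12,10)
E
```

```text
n 3299 plane slopes [-0.00077317  0.00070753] topz 0.06941624869296234 top-TCP -0.14818938086213848 TCP [ 0.41336354 -0.04372811  0.21760563]
[203. 130.] 3300 ell [473.8  17.3  57.9  58.5  11.4] circ ((473.6788635253906, 17.255393981933594), 29.688762664794922)
[355.  19.] 986 ell [ 579.5 -124.4   34.7   44.     2.1] circ ((582.4725341796875, -124.7496109008789), 24.155614852905273)
shift [0.8025 0.3512 0.3307] turn [ 0.0046 -0.0064 -0.2276] rows 6.736345138613785 1.4311472255608075
```

View pics/w9.png

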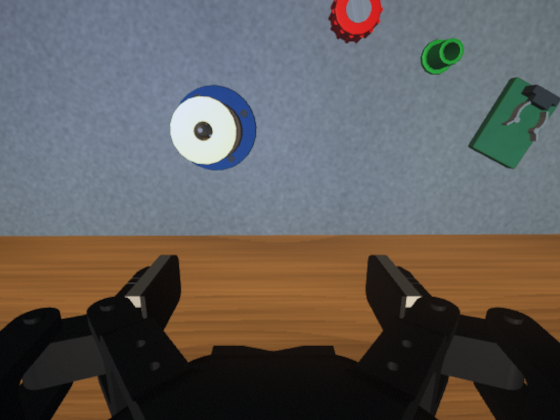

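The fine wheel lies flat on the spacer at (204,130), top at 69–70 mm, with the post tip in its bore. Next is the cap.

>>> {"op": "step_arm", "data": {
  "targets": [
    [[0.13, 0.06, 0], [0, 0, -0.1]],
    [[0.26, 0.12, 0], [0, 0, -0.227]],
    [[0.39, 0.18, 0], [0, 0, -0.227]],
    [[0.5, 0.25, 0], [0, 0, -0.227]],
    [[0.58, 0.33, 0.1], [0, 0, -0.227]],
    [[0.65, 0.35, 0.15], [0, 0, -0.227]],
    [[0.65, 0.35, 0.2], [0, 0, -0.227]],
    [[0.65, 0.35, 0.2], [0, 0, -0.227]],
    [[0.65, 0.35, 0.2], [0, 0, -0.227]]
  ],
  "jaw": 62
}}

```text
time_s: 20.55
position: [0.6083, -0.146, 0.1532]
tool_rot: [[0.984, 0.175, -0.002], [0.175, -0.984, 0.001], [-0.002, -0.002, -1.0]]
ft_force: [0.4, -0.0, 0.3]
grip_width: 0.062
gripper_force: 0.0
```

```bash
python3 - <<'E'
from h import *
d=cam('wrist'); save(d,'w10.png'); H=hsv(d); h,s,v=H[...,0],H[...,1],H[...,2]; W=cloud(d)
r=((h<6)|(h>174))&(s>120)&(v>80)&(W[...,2]>.019)&(W[...,2]<.025); ring(d,r,.022,60)
t=(s<60)&(v>100)&(W[...,2]>.018)&(W[...,2]<.034)&(np.hypot(W[...,0]-.654,W[...,1]+.15)<.03); print(np.nanmedian(W[t],0),t.sum())
go(.6542,-.1504,.016,10)
E
```

```text
[289. 147.] 868 ell [ 656.4 -152.8   32.6   32.6  145.8] circ ((656.357177734375, -153.02420043945312), 17.56821060180664)
[ 0.65645054 -0.15320002  0.0220221 ] 329
shift [0.1474 0.0408 0.4621] turn [-0.0001  0.0001  0.0025] rows 3.501916025763944 0.015782837769880414
```

View pics/w10.png

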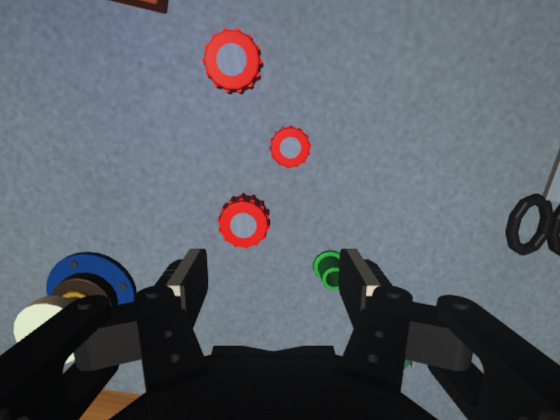

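The smallest cap is at (289,147): about 33–35 mm wide, top at 22 mm, with the two larger caps at (232,60) and (244,222). I move over it and descend.

>>> {"op": "step_arm", "data": {
  "targets": [
    [[0.08, 0.03, 0], [0, 0, 0]],
    [[0.153, 0.05, 0], [0, 0, 0]],
    [[0.153, 0.05, 0.05], [0, 0, 0]],
    [[0.153, 0.05, 0.15], [0, 0, 0]],
    [[0.153, 0.05, 0.25], [0, 0, 0]],
    [[0.153, 0.05, 0.34], [0, 0, 0]],
    [[0.153, 0.05, 0.41], [0, 0, 0]],
    [[0.153, 0.05, 0.465], [0, 0, 0]],
    [[0.153, 0.05, 0.465], [0, 0, 0]],
    [[0.153, 0.05, 0.465], [0, 0, 0]]
  ]
}}

```text
time_s: 21.43
position: [0.6566, -0.1532, 0.016]
tool_rot: [[0.984, 0.175, 0.001], [0.175, -0.984, -0.0], [0.001, 0.001, -1.0]]
ft_force: [-0.7, -0.5, 0.7]
grip_width: 0.0623
gripper_force: 0.0
```

>>> {"op": "step_arm", "data": {
  "targets": [
    [[0, 0, 0], [0, 0, 0]],
    [[0, 0, 0], [0, 0, 0]],
    [[0, 0, 0], [0, 0, 0]],
    [[0, 0, 0], [0, 0, 0]],
    [[0, 0, 0], [0, 0, 0]],
    [[0, 0, 0], [0, 0, 0]],
    [[0, 0, 0], [0, 0, 0]]
  ],
  "jaw": 25,
  "grip_force": 35
}}

```text
time_s: 22.02
position: [0.6572, -0.1536, 0.0171]
tool_rot: [[0.985, 0.175, 0.003], [0.175, -0.985, -0.001], [0.003, 0.002, -1.0]]
ft_force: [-1.6, 1.0, 7.4]
grip_width: 0.0314
gripper_force: 34.1
```

>>> {"op": "step_arm", "data": {
  "targets": [
    [[0, 0, -0.1], [0, 0, 0]],
    [[0, 0, -0.2], [0, 0, 0]],
    [[0, 0, -0.35], [0, 0, 0]],
    [[0, 0, -0.45], [0, 0, 0]],
    [[0, 0, -0.45], [0, 0, 0]],
    [[0, 0, -0.45], [0, 0, 0]],
    [[0, 0, -0.45], [0, 0, 0]]
  ]
}}

```text
time_s: 22.6
position: [0.656, -0.1533, 0.1495]
tool_rot: [[0.985, 0.175, -0.001], [0.175, -0.985, 0.0], [-0.0, -0.0, -1.0]]
ft_force: [0.0, -0.1, -1.4]
grip_width: 0.0314
gripper_force: 34.8
```

```bash
cat > held2.py <<'E'
from h import *
d=cam('wrist'); H=hsv(d); h,s,v=H[...,0],H[...,1],H[...,2]; W=cloud(d); s0=env.observe(); p=s0['position']
m=(W[...,2]>p[2]-.005)&(W[...,2]<p[2]+.03)&(((h<6)|(h>174))&(s>120)&(v>80)); m[:200]=0
m&=np.hypot(W[...,0]-p[0],W[...,1]-p[1])<.03
z=held(d,m); z=np.nanpercentile(W[m][:,2],85); print('top85-TCP',z-p[2]); t=m&(abs(W[...,2]-z)<.003); ring(d,t,z,100); held(d,t); print(s0['grip_width'],s0['ft_force'])
go(.4744,.0181,p[2],10)
E
python3 held2.py
```

```text
n 2667 plane slopes [-0.03876369 -0.01232125] topz 0.15346770139627433 top-TCP 0.004783262819183232 TCP [ 0.65579907 -0.1532095   0.14868444]
top85-TCP 0.005701520216441436
[273. 266.] 2449 ell [ 656.6 -154.2   32.    33.3  110.7] circ ((657.0657958984375, -153.41445922851562), 17.63036346435547)
n 2463 plane slopes [-0.01446409 -0.0041616 ] topz 0.15374024839705216 top-TCP 0.005055809819961066 TCP [ 0.65579907 -0.1532095   0.14868444]
0.031443668064328925 [-0.38501677 -0.54450699 -1.58804049]
shift [-0.4953 -0.6681  0.0016] turn [-0.0014  0.0023  0.0019] rows 5.9833246552251005 0.020541810119706294
```

>>> {"op": "step_arm", "data": {
  "targets": [
    [[-0.08, -0.11, 0], [0, 0, 0]],
    [[-0.16, -0.22, 0], [0, 0, 0]],
    [[-0.24, -0.33, 0], [0, 0, 0]],
    [[-0.32, -0.44, 0], [0, 0, 0]],
    [[-0.4, -0.55, 0], [0, 0, 0]],
    [[-0.47, -0.63, 0], [0, 0, 0]],
    [[-0.496, -0.668, 0], [0, 0, 0]],
    [[-0.496, -0.668, 0.06], [0, 0, 0]],
    [[-0.496, -0.668, 0.12], [0, 0, 0]],
    [[-0.496, -0.668, 0.12], [0, 0, 0]]
  ]
}}

```text
time_s: 23.48
position: [0.4732, 0.0181, 0.1108]
tool_rot: [[0.985, 0.175, -0.006], [0.175, -0.985, 0.001], [-0.006, -0.002, -1.0]]
ft_force: [-0.7, 0.4, -0.9]
grip_width: 0.0314
gripper_force: 34.9
```

>>> {"op": "step_arm", "data": {
  "targets": [
    [[0, 0, 0], [0, 0, 0]],
    [[0, 0, 0], [0, 0, 0]],
    [[0, 0, 0], [0, 0, 0]]
  ]
}}

```text
time_s: 23.73
position: [0.4754, 0.0175, 0.1144]
tool_rot: [[0.985, 0.175, 0.001], [0.175, -0.985, -0.0], [0.001, 0.0, -1.0]]
ft_force: [-0.1, 0.2, 0.3]
grip_width: 0.0314
gripper_force: 34.9
```

```bash
python3 held2.py
```

```text
n 2695 plane slopes [-0.04146936 -0.01183574] topz 0.11827595955987338 top-TCP 0.0038934498640499082 TCP [0.47529597 0.01755323 0.11438251]
top85-TCP 0.004812261268935733
[273. 266.] 2469 ell [476.   16.5  32.2  33.1 104.4] circ ((476.4585876464844, 16.711339950561523), 17.55930519104004)
n 2480 plane slopes [-0.01397568 -0.00375281] topz 0.1185759472751522 top-TCP 0.004193437579328718 TCP [0.47529597 0.01755323 0.11438251]
0.03125009114836602 [ 0.41829407  0.04013948 -1.19710868]
shift [-0.0026 -0.0023 -0.    ] turn [ 0.0005 -0.0014  0.0015] rows 0.025170947267975006 0.013366747366688393
```

>>> {"op": "step_arm", "data": {
  "targets": [
    [[-0.004, -0.003, 0], [0, 0, 0]],
    [[-0.004, -0.003, 0.02], [0, 0, 0]],
    [[-0.004, -0.003, 0.04], [0, 0, 0]],
    [[-0.004, -0.003, 0.06], [0, 0, 0]],
    [[-0.004, -0.003, 0.075], [0, 0, 0]],
    [[-0.004, -0.003, 0.085], [0, 0, 0]],
    [[-0.004, -0.003, 0.088], [0, 0, 0]],
    [[-0.004, -0.003, 0.088], [0, 0, 0]],
    [[-0.004, -0.003, 0.088], [0, 0, 0]]
  ]
}}

```text
time_s: 24.53
position: [0.4735, 0.0185, 0.0873]
tool_rot: [[0.985, 0.175, 0.0], [0.175, -0.985, -0.0], [0.0, 0.0, -1.0]]
ft_force: [0.1, -0.4, -0.5]
grip_width: 0.0316
gripper_force: 34.9
```

```bash
python3 held2.py
```

```text
n 2670 plane slopes [-0.04296207 -0.01250732] topz 0.09128519656653693 top-TCP 0.0039275541464043745 TCP [0.47350961 0.01846703 0.08735764]
top85-TCP 0.00485505594823693
[273. 266.] 2450 ell [474.1  17.5  32.1  33.  101.4] circ ((474.1324768066406, 17.632720947265625), 17.25990867614746)
n 2459 plane slopes [-0.01415525 -0.00227278] topz 0.09157855114921877 top-TCP 0.004220908729086217 TCP [0.47350961 0.01846703 0.08735764]
0.03126792266787085 [ 0.23037912  0.06180493 -1.18208982]
shift [0.0027 0.0017 0.    ] turn [ 0.0001 -0.0001  0.0019] rows 0.023095292890422565 0.012080470528497016
```

>>> {"op": "step_arm", "data": {
  "targets": [
    [[0, 0, 0], [0, 0, 0]],
    [[0, 0, 0], [0, 0, 0]],
    [[0, 0, 0], [0, 0, 0]],
    [[0, 0, 0], [0, 0, 0]],
    [[0, 0, -0.06], [0, 0, 0]],
    [[0, 0, -0.15], [0, 0, 0]],
    [[0, 0, -0.27], [0, 0, 0]],
    [[-0.1, 0, -0.4], [0, 0, 0]],
    [[-0.25, 0, -0.45], [0, 0, 0]],
    [[-0.25, 0, -0.45], [0, 0, 0]]
  ],
  "jaw": 70
}}

```text
time_s: 25.42
position: [0.3971, 0.0053, 0.2248]
tool_rot: [[0.984, 0.175, 0.003], [0.175, -0.984, -0.001], [0.003, 0.002, -1.0]]
ft_force: [0.2, -0.7, 0.2]
grip_width: 0.0704
gripper_force: 0.0
```

>>> {"op": "step_arm", "data": {
  "targets": [
    [[0, 0, 0], [0, 0, 0]],
    [[0, 0, 0], [0, 0, 0]],
    [[0, 0, 0], [0, 0, 0]]
  ]
}}

```text
time_s: 25.67
position: [0.4003, 0.0053, 0.2217]
tool_rot: [[0.985, 0.175, -0.001], [0.175, -0.985, 0.0], [-0.001, -0.0, -1.0]]
ft_force: [0.1, 0.3, -0.2]
grip_width: 0.0703
gripper_force: 0.0
```

```bash
python3 - <<'E'
from h import *
d=cam('wrist'); H=hsv(d); h,s,v=H[...,0],H[...,1],H[...,2]; W=cloud(d)
n=np.hypot(W[...,0]-.4746,W[...,1]-.0182)<.04
r=n&((h<6)|(h>174))&(s>120)&(v>80)&(W[...,2]>.088); held(d,r); ring(d,r,.092,60)
t=n&(s<60)&(v>120)&(W[...,2]>.085);  print('disc',np.nanmedian(W[t],0),t.sum())
w=n&(s<60)&(v>120)&(W[...,2]>.06)&(W[...,2]<.074); held(d,w); ring(d,w,.07,200)
d=cam('scene'); u,vv=proj(d,[.4746,.0182,.05]).astype(int); c=d['img'][vv-60:vv+50,u-80:u+80]; cv2.imwrite('pics/s2.png',cv2.resize(c[...,::-1],None,fx=4,fy=4))
E
```

```text
n 935 plane slopes [-0.00953781  0.00203429] topz 0.09133103373301457 top-TCP -0.13021226421104268 TCP [0.40033556 0.00536456 0.2215433 ]
[273. 113.] 934 ell [473.   17.2  32.4  32.8  64.4] circ ((472.988037109375, 17.24592399597168), 17.6915225982666)
disc [0.47297009 0.01743604 0.09199293] 373
n 2148 plane slopes [-0.00061293  0.00066955] topz 0.06949150045165023 top-TCP -0.15205179749240702 TCP [0.40033556 0.00536456 0.2215433 ]
[272. 112.] 2148 ell [473.7  17.7  57.9  58.2 159. ] circ ((473.62371826171875, 17.720853805541992), 29.596187591552734)
```

View pics/s2.png

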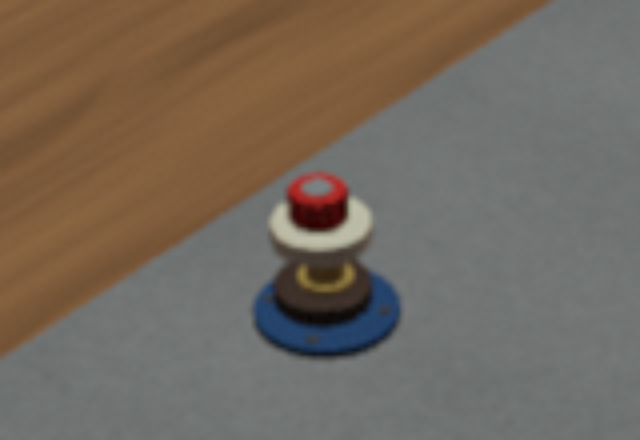

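The crop shows the full stack upright in order: cap at (318,200), white wheel at (320,230), spacer, then the dark wheel at (322,290). Heights are 92 and 70 mm as they should be.

```bash
python3 -c "
from h import *
print(close_job())"
```

```text
the job is handed in; nothing more can be done
None
```

The set is built on the spindle in order (coarse wheel, spacer flange down, fine wheel, smallest red cap), each flat and within about 2 mm of the post's axis in the images. Everything is released and the job is handed in at about 26 s; no verdict came back.

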